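Square up a resin specimen in the jig and hold it

TASK

Take the amber resin specimen, set it flat on the aluminium plate of the squaring jig, bevels up, lengthwise along the blue fence and midway between the two brass stops, and let go of it there. Then push it, staying midway, up against the fence and hold it with a firm diagonal push on it (towards the fence and down) so that it is pressed against the fence and the plate at once; the program finishes while still holding this push. Leave everything else on the bench where it stands.

Things in the scene. Friction and masses are not known exactly. Their poses are not given: they have to be found in the camera images.
- amber: amber (orange-brown) resin-cast specimen, a solid block 44 mm wide (its x), 60 mm long (its y), 36 mm high, about 0.12 kg; both long top edges are bevelled 12 mm at 45 degrees, so the upright side faces are 24 mm high and the flat top, with a small dark dot, is 20 mm wide. Origin: centre of its underside; z up. Stands loose on the bench; either way round is equal; polished, slides easily on the plate (friction about 0.3)
- green: dark green specimen of the same shape and size, a bystander
- violet: violet specimen of the same shape and size, a bystander
- jig: squaring jig, fixed to the bench; base 180 mm (x) by 190 mm (y), dark steel. Origin: centre of its underside on the bench; x points away from the open side towards the fence, y runs along the fence. It carries the plate, the fence and two brass stops, which are bars along x, from jig x = -18 to +60 mm, 12 mm wide, rising 14 mm above the plate, inner faces at jig y = +40 and -40 mm (80 mm apart, so 10 mm remain at each end of a centred specimen)
- plate: the jig's aluminium stage plate, 170 by 180 mm, its top 16 mm above the bench, a thin black line along its middle (jig y = 0). Same origin and axes as the jig
- fence: the jig's blue fence, rigid, 170 mm long (y), 16 mm thick, rising 26 mm above the plate; the face that the specimen goes against is the plane jig x = +60 mm. Same origin and axes as the jig
- seat (a point): point on top of the plate where the centre of the specimen's underside is when it is home: 22 mm in front of the fence face, midway between the stops; axes as the jig
- flask: stoppered conical flask, 66 mm across, 99 mm high, a bystander; origin at its underside
- wash_bottle: orange bottle, 64 mm across, 120 mm high, a bystander; origin at its underside
- pot: white jar, 52 mm across, 50 mm high, a bystander; origin at its underside
- spoon: steel sampling spoon, 180 mm long, lying at the robot's right, a bystander
There are look-alikes about, which are no part of the job. Of the things that look like the amber, take the one that is farthest to the robot's right at the start.

How it is judged:
By the outcome, as a careful person would: the job done as asked, in the order asked, and still so for the second after the job is handed in, while the arm keeps its last pose, push and grip.
It also fails if it takes over 58 s, if anything falls off the work surface, if the arm or the gripper's body presses on something with over 40 N, if the wrist force passes 120 N, or if a joint passes its speed limit or range.

ROBOT

A 6-joint arm with a two-finger parallel gripper is mounted at the origin on the work surface. World frame = base frame: x ahead of the robot, y to its left, z up, the work surface at z = 0. Lengths are in m, angles in rad, forces in N, time in s.
With the tool pointing down it reaches from about 0.3 to 0.875 m from the base axis. Payload 6.4 kg.
Tool frame: the origin (TCP) lies midway between the tips of the shut fingers; the grasp point (between the pads) lies env.grasp_offset behind it (env.grasp_offset is the distance from the TCP to the grasp point, in m); z points along the fingers, y is the line along which they close (so a half turn about z gives the same grasp; the last joint's range is limited). The gripper opens to 88 mm and grips with 3 to 60 N. Pads are 18 mm wide; open, the fingers measure 123 mm over their backs; the gripper's body (75 mm by 187 mm) begins 45 mm behind the grasp point.
Start: joints at [0.912, 0.181, 1.607, -0, 1.354, -0.206], TCP at [0.252, 0.517, 0.239] pointing down, gripper open.
Joint ranges: [-2.99, 2.99], [-0.89, 2.07], [0.3, 2.58], [-1.14, 4.28], [0, 2.63], [-3.12, 3.12]. Speed limits (rad/s): [2.57, 2.57, 3.01, 3.14, 3.14, 3.14].

INTERFACE

Orientations are given as a 3x3 rotation matrix whose columns are the frame's x, y, z axes.
In Python, from station import env gives the robot as it stands.
- The arm moves only by the tool arm_command, never from a script. Its argument "series" is a list of rows, each a list of 6 numbers: the shift along the tool's x, y, z in mm, then the turn, a rotation vector about the tool's x, y, z in rad. A call has exactly 5 rows; each row shifts and turns the commanded pose from where the row before left it, along the tool's axes as they then stand; what a row does not reach is not made up. A row lasts 1/12 s, in which the tool goes at most 41.7 mm and 7.16 degrees, less where a joint would pass 70% of its speed; a pose out of reach is approached as far as the arm can. A call is refused whole if a number of a shift passes 41.7 or a number of a turn 0.125, either way. A call with a gripper value outside its range is refused whole. "grip" is the closure, from 0 (fully open) to 1 (shut), set as the call begins (left out, the last holds). The fingers move at their own pace and stop on an object; "newtons" is the grip in N (left out, the last holds). Time passes only in rows, so rows that do not move let the fingers close, or fill a call up. It gives the time, the measured TCP pose, the force, the opening and the grip force at its end, in the units of the state.
- env.state(): the state, without advancing time (a new reading comes with each control period).
- env.snapshot(name): name is "scene" or "top" or "wrist"; returns the picture (384x512x3 uint8, red, green, blue); there is no depth.
- env.calibration(name): a dict with "intrinsics" (3x3 intrinsics, pixels), "R" (3x3) and "t" (3): a world point X has camera coordinates R X + t; the wrist camera has in their place "mount" (4x4, takes a point from camera to tool coordinates, whose origin is the TCP and whose axes are the flange's). Camera axes: x right, y down, z forward; pixel columns grow to the right and rows downward; lengths in m; the calibration is good to about 2 mm. A picture is of the moment at which its call begins: read the wrist's pose just before it. calibration takes no time and is no camera call.
- env.hand_in(): hands the job in; it is judged then, once.
The state is a dict: "clock": time; "qpos": joint angles; "joint_vel": joint speeds; "tau": joint torques, N m; "tcp_pos": TCP position; "ee_rot": TCP orientation; "force": force on the tool from outside, world axes, zero at the start; "wrist_torque": the same for the moment, N m; "grip_width": finger opening in m; "finger_force": force on a finger pad.
Only numpy, scipy, OpenCV 4.12 (cv2) and the standard library are available. Lean on these libraries where they do the work, as an engineer would, in place of code of your own. Each camera call takes 0.05 s, during which the arm holds its last target. There are 200 camera calls.

## Working session

There is one attempt and no reset: what is moved stays moved. The work goes in short steps, Python scripts to look and compute and a tool call to move; the robot and the scene stay as the last step left them, time stands still between calls to the robot, and variables do not carry over. Pictures are saved under pics/ and viewed, at most 10 in all, crops included, and the job is handed in when it is done.

Besides the shell and the picture viewer there is one more tool, called after "Request:" as name([rows], argument=value, ...), one row to a line, values as JSON. arm_command: Moves the arm, as the interface text tells. Its arguments: {"type":"object","properties":{"series":{"type":"array"},"grip":{"type":"number"},"newtons":{"type":"number"}},"required":["series"]}

```bash
ls; mkdir -p pics; python3 - <<'E'
from station import env
import cv2,numpy as np
np.set_printoptions(precision=4,suppress=True)
for n in("scene","top"):
    im=env.snapshot(n); cv2.imwrite(f"pics/{n}0.png",im[:,:,::-1]); c=env.calibration(n)
    print(n,c)
print(env.calibration("wrist"),env.grasp_offset); s=env.state(); print(s)
E
```

```text
pics
scene {'intrinsics': array([[402.9861,   0.    , 246.2478],
       [  0.    , 402.9861, 188.6476],
       [  0.    ,   0.    ,   1.    ]]), 'R': array([[ 0.4324,  0.9015,  0.0152],
       [ 0.5406, -0.2457, -0.8046],
       [-0.7216,  0.3562, -0.5937]]), 't': array([-0.2128, -0.2884,  1.6054])}
top {'intrinsics': array([[384.7246,   0.    , 257.902 ],
       [  0.    , 384.7246, 189.6809],
       [  0.    ,   0.    ,   1.    ]]), 'R': array([[-0.0279, -0.9994,  0.0186],
       [-0.9861,  0.0245, -0.1642],
       [ 0.1637, -0.0229, -0.9862]]), 't': array([-0.0331,  0.6011,  0.9777])}
{'intrinsics': array([[295.5599,   0.    , 254.3998],
       [  0.    , 295.5599, 190.359 ],
       [  0.    ,   0.    ,   1.    ]]), 'mount': array([[-0.0014, -0.9585, -0.2852,  0.074 ],
       [ 1.    , -0.0009, -0.0018,  0.0014],
       [ 0.0014, -0.2852,  0.9585, -0.1452],
       [ 0.    ,  0.    ,  0.    ,  1.    ]])} 0.0187
{'clock': 0.1, 'qpos': array([ 0.9117,  0.1815,  1.6079, -0.    ,  1.3538, -0.2062]), 'joint_vel': array([ 0.0013, -0.0026, -0.003 ,  0.0014,  0.    , -0.0004]), 'tau': array([  0.0001, -43.4818, -34.2694,   0.0703,   0.034 ,  -0.    ]), 'tcp_pos': array([0.2512, 0.5167, 0.2379]), 'ee_rot': array([[-0.8992,  0.4375, -0.0009],
       [ 0.4375,  0.8992, -0.0012],
       [ 0.0003, -0.0015, -1.    ]]), 'force': array([-0.1775,  0.3955, -0.3261]), 'wrist_torque': array([ 0.0474, -0.0515, -0.0446]), 'finger_force': 0.0, 'grip_width': 0.08790169972147888}
```

View pics/top0.png

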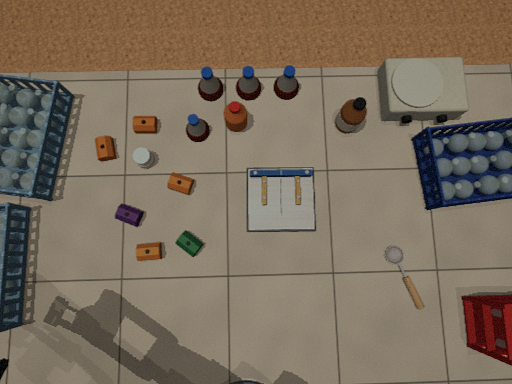

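View pics/scene0.png

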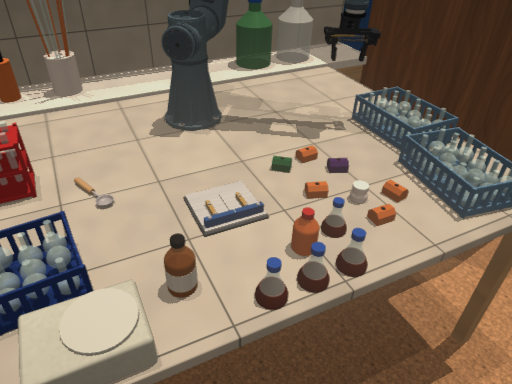

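The top view shows four orange blocks at (145,124), (105,148), (181,183) and (149,251). The one farthest right is at (181,183). The jig is at (281,200) with its fence on the far (+x) side, and its plate line and brass stops are visible.

```bash
cat > h.py <<'E'
from station import env
import cv2,numpy as np
np.set_printoptions(precision=4,suppress=True)
def cam(n,s=None):
    c=env.calibration(n)
    if n!="wrist": return c["intrinsics"],c["R"].T,-c["R"].T@c["t"]
    M=c["mount"]; return c["intrinsics"],s["ee_rot"]@M[:3,:3],s["ee_rot"]@M[:3,3]+s["tcp_pos"]
def ray(n,px,z,s=None):
    K,R,o=cam(n,s); px=np.atleast_2d(px).astype(float)
    d=(R@np.linalg.inv(K)@np.c_[px,np.ones(len(px))].T).T
    return o+d*((z-o[2])/d[:,2])[:,None]
def comps(im,lo,hi,amin=20):
    m=cv2.inRange(cv2.cvtColor(im,cv2.COLOR_RGB2HSV),lo,hi)
    return [c for c in cv2.findContours(m,cv2.RETR_EXTERNAL,cv2.CHAIN_APPROX_NONE)[0] if cv2.contourArea(c)>amin]
def rect(n,c,z,s=None):
    "world min-area rectangle of a contour at height z: centre, long, short (mm), yaw of long side (deg)"
    p=ray(n,c.reshape(-1,2),z,s)[:,:2]*1000
    (cx,cy),(w,h),a=cv2.minAreaRect(p.astype(np.float32))
    if w<h: w,h,a=h,w,a+90
    return np.array([cx,cy,w,h,(a+90)%180-90])
E
python3 - <<'E'
from h import *
im=env.snapshot("top")
for nm,lo,hi,z in(("amber",(5,150,100),(18,255,255),.02),("blue",(100,120,40),(115,255,255),.042),("brass",(15,80,120),(25,200,255),.03),("violet",(125,80,30),(150,255,255),.02),("green",(60,80,30),(90,255,255),.02)):
    for c in comps(im,lo,hi):
        u=c.reshape(-1,2).mean(0)
        if 90<u[0]<330 and 90<u[1]<270: print(nm,u,rect("top",c,z))
for z,u in((.036,(181,183)),(.016,(281,200)),(0,(142,157))): print(ray("top",u,z))
E
```

```text
amber [147.7639 251.3889] [446.001  249.5441  60.6243  43.3499 -87.2486]
amber [179.4925 182.791 ] [630.6447 165.9811  60.5575  43.7151  70.0259]
amber [103.5909 146.7121] [738.4928 376.4453  60.6836  42.1481  11.3554]
amber [143.9403 123.1045] [803.2914 267.1377  60.2515  41.1754  88.7938]
amber [235.2619 112.5714] [827.5534  10.7266  59.671   59.603   88.7727]
blue [281.1111 173.0347] [ 645.6143 -114.5888  165.9291   16.6554   88.6341]
blue [192.8276 119.7241] [802.0225 124.7297  32.3119  25.9423  25.34  ]
brass [146.4833 251.1333] [446.1861 249.1579  60.4305  19.6362 -88.5796]
brass [263.4  193.36] [593.8529 -65.7223  55.1276  10.9314  -1.6996]
brass [296.9804 185.2353] [ 610.9673 -156.5373   55.6306   10.9936   -2.5086]
violet [127.9254 214.4328] [546.7957 304.7463  62.5785  41.988   66.9947]
green [188.8475 243.5593] [464.4363 139.4736  61.5358  42.2683  50.6729]
[[0.6258 0.1583 0.036 ]]
[[ 0.5753 -0.1124  0.016 ]]
[[0.71   0.2749 0.    ]]
```

Request:
arm_command([
  [-33, -10, 1, 0, 0, 0],
  [-33, -10, 1, 0, 0, 0],
  [-33, -10, 1, 0, 0, 0],
  [-33, -10, 1, 0, 0, 0],
  [-33, -10, 1, 0, 0, 0],
], grip=0)

```text
clock: 0.57
tcp_pos: [0.3787, 0.3987, 0.2334]
ee_rot: [[-0.899, 0.437, -0.0], [0.437, 0.899, -0.0], [0.0, -0.0, -1.0]]
force: [0.7, 0.1, 0.8]
grip_width: 0.0884
finger_force: 0.0
```

Request:
arm_command([
  [-33, -10, 1, 0, 0, 0],
  [-33, -10, 1, 0, 0, 0],
  [-33, -10, 1, 0, 0, 0],
  [-33, -10, 1, 0, 0, 0],
  [-33, -10, 1, 0, 0, 0],
])

```text
clock: 0.98
tcp_pos: [0.5054, 0.2814, 0.2284]
ee_rot: [[-0.899, 0.438, -0.0], [0.438, 0.899, -0.0], [0.0, -0.0, -1.0]]
force: [-1.1, 0.0, 0.1]
grip_width: 0.0884
finger_force: 0.0
```

Request:
arm_command([
  [-33, -10, 1, 0, 0, 0],
  [-33, -10, 1, 0, 0, 0],
  [-33, -10, 1, 0, 0, 0],
  [-33, -10, 1, 0, 0, 0],
  [-33, -10, 1, 0, 0, 0],
])

```text
clock: 1.4
tcp_pos: [0.6319, 0.1642, 0.2232]
ee_rot: [[-0.899, 0.438, -0.001], [0.438, 0.899, 0.0], [0.001, -0.0, -1.0]]
force: [-0.5, 0.2, 0.6]
grip_width: 0.0879
finger_force: 0.0
```

Request:
arm_command([
  [0, 0, 0, 0, 0, 0.12],
  [0, 0, 0, 0, 0, 0.12],
  [0, 0, 0, 0, 0, 0.12],
  [0, 0, 0, 0, 0, 0.12],
  [0, 0, 0, 0, 0, 0.12],
])

```text
clock: 1.82
tcp_pos: [0.6309, 0.1654, 0.2231]
ee_rot: [[-0.49, 0.872, -0.001], [0.872, 0.49, -0.0], [0.0, -0.001, -1.0]]
force: [0.2, -0.3, -0.2]
grip_width: 0.088
finger_force: 0.0
```

Request:
arm_command([
  [0, 0, 0, 0, 0, 0.12],
  [0, 0, 0, 0, 0, 0.12],
  [0, 0, 0, 0, 0, 0.12],
  [0, 0, 0, 0, 0, 0.12],
  [0, 0, 0, 0, 0, 0.12],
])

```text
clock: 2.23
tcp_pos: [0.6308, 0.1656, 0.2232]
ee_rot: [[0.088, 0.996, -0.001], [0.996, -0.088, -0.0], [-0.0, -0.001, -1.0]]
force: [-0.7, 0.6, 0.2]
grip_width: 0.0884
finger_force: 0.0
```

Request:
arm_command([
  [0, 0, 0, 0, 0, 0.12],
  [0, 0, 0, 0, 0, 0.12],
  [0, 0, 0, 0, 0, 0],
  [0, 0, 0, 0, 0, 0],
  [0, 0, 0, 0, 0, 0],
])

```text
clock: 2.65
tcp_pos: [0.6309, 0.1656, 0.2234]
ee_rot: [[0.313, 0.95, -0.0], [0.95, -0.313, -0.0], [-0.0, -0.0, -1.0]]
force: [-0.2, 0.4, 0.2]
grip_width: 0.0882
finger_force: 0.0
```

```bash
python3 - <<'E'
from h import *
s=env.state(); im=env.snapshot("wrist"); cv2.imwrite("pics/w1.png",im[:,:,::-1])
print(s["clock"],s["tcp_pos"],s["ee_rot"],s["qpos"])
for nm,lo,hi,z in(("amber",(5,150,60),(18,255,255),.012),("ambertop",(5,150,60),(18,255,255),.036),("blue",(100,120,40),(115,255,255),.042)):
    for c in comps(im,lo,hi,60): print(nm,c.reshape(-1,2).mean(0),rect("wrist",c,z,s))
E
```

```text
2.65 [0.6309 0.1656 0.2234] [[ 0.3132  0.9497 -0.0005]
 [ 0.9497 -0.3132 -0.    ]
 [-0.0002 -0.0004 -1.    ]] [ 0.0751  0.3623  1.4131 -0.      1.3667  0.3937]
amber [372.461  353.3247] [ 708.4468 -164.1349   60.243     9.4363  -18.266 ]
amber [331.6096 353.0616] [ 651.158  -145.2261   61.6528    9.4381  -18.2675]
amber [476.1079 349.8705] [ 856.9951 -206.3154   37.7403   22.4451  -18.2697]
amber [448.7535 299.1569] [ 828.7542 -106.5616  108.2078   40.4941  -89.185 ]
amber [ 57.9624 299.1098] [307.6394  65.9172 108.2878  45.803   53.3493]
amber [493.6769 227.5885] [906.36   -14.0108  41.1801  40.0098 -79.0971]
amber [431.7019 239.2788] [821.6049  -1.4717 105.7712  75.9067 -62.1392]
amber [253.8462 167.6272] [628.3782 161.5311  68.6296  45.5311  69.4252]
amber [482.9352 156.6435] [903.9964  79.4912  73.022   23.8487 -79.1892]
amber [378.9485 150.2961] [777.387  136.0947  59.6526  33.9186  19.4163]
amber [495.9737 135.9035] [912.1736 109.2705  34.6426  15.5538 -25.146 ]
amber [ 87.4942 148.7035] [445.3529 248.4836  64.5745  57.3447 -86.4969]
amber [376.3614  31.5446] [802.6462 266.317 
[... 475 characters left out ...]
.4087  37.3171 -79.0971]
ambertop [431.7019 239.2788] [810.352   14.5769  98.6528  70.7982 -62.1392]
ambertop [253.8462 167.6272] [630.1294 166.6094  64.0108  42.4669  69.4252]
ambertop [482.9352 156.6435] [887.1985  90.0909  68.1076  22.2437 -79.1892]
ambertop [378.9485 150.2961] [769.1098 142.8849  55.6379  31.6358  19.4163]
ambertop [495.9737 135.9035] [894.8253 117.866   32.3111  14.5071 -25.146 ]
ambertop [ 87.4942 148.7035] [459.4218 247.71    60.2286  53.4853 -86.4969]
ambertop [376.3614  31.5446] [792.6692 264.3432  59.6027  49.4245  88.9574]
blue [323.2791 332.2326] [648.4789 -75.3033  60.8584  14.2692  88.9097]
blue [421.2778 178.8556] [807.1459  97.0947  41.2683  31.8681 -36.1441]
```

View pics/w1.png

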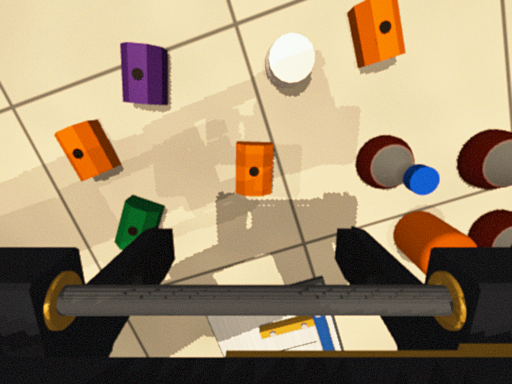

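The wrist view shows the target at (254,168) with its dot at about (254,171), roughly aligned with the fingers. Neighbours are well clear of it.

```bash
python3 - <<'E'
from h import *
s=env.state(); im=env.snapshot("wrist")
v=cv2.cvtColor(im,cv2.COLOR_RGB2HSV)[145:192,240:269,2]
y,x=np.where(v<110); d=np.c_[x,y].mean(0)+[240,145]; w=ray("wrist",d,.036,s)[0]
im2=env.snapshot("top"); v=cv2.cvtColor(im2,cv2.COLOR_RGB2GRAY)[179:188,176:186]; print(len(x),d,w)
print("tool offset mm",s["ee_rot"].T@(w-s["tcp_pos"])*1000)
b=(.6306,.166,.02); print("edges offset",s["ee_rot"].T@(np.array(b)-s["tcp_pos"])*1000)
E
```

```text
60 [253.4667 171.1167] [0.629  0.1648 0.036 ]
tool offset mm [ -1.4039  -1.4886 187.5047]
edges offset [  0.2604  -0.3604 203.5041]
```

Request:
arm_command([
  [-1, -1, 36, 0, 0, 0.04],
  [0, 0, 36, 0, 0, 0],
  [0, 0, 36, 0, 0, 0],
  [0, 0, 36, 0, 0, 0],
  [0, 0, 36, 0, 0, 0],
])

```text
clock: 3.22
tcp_pos: [0.6298, 0.165, 0.0424]
ee_rot: [[0.353, 0.936, 0.001], [0.936, -0.353, 0.0], [0.0, 0.001, -1.0]]
force: [-0.5, -0.8, 0.2]
grip_width: 0.0882
finger_force: 0.0
```

Request:
arm_command([
  [0, 0, 20, 0, 0, 0],
  [0, 0, 12, 0, 0, 0],
  [0, 0, 7, 0, 0, 0],
  [0, 0, 0, 0, 0, 0],
  [0, 0, 0, 0, 0, 0],
])

```text
clock: 3.63
tcp_pos: [0.6308, 0.1651, 0.006]
ee_rot: [[0.354, 0.935, 0.002], [0.935, -0.354, 0.0], [0.001, 0.002, -1.0]]
force: [0.8, 0.6, 0.3]
grip_width: 0.0883
finger_force: 0.0
```

Request:
arm_command([
  [0, 0, 0, 0, 0, 0],
  [0, 0, 0, 0, 0, 0],
  [0, 0, 0, 0, 0, 0],
  [0, 0, 0, 0, 0, 0],
  [0, 0, 0, 0, 0, 0],
], grip=1, newtons=15)

```text
clock: 4.05
tcp_pos: [0.6301, 0.165, 0.0053]
ee_rot: [[0.354, 0.935, 0.001], [0.935, -0.354, 0.0], [0.0, 0.001, -1.0]]
force: [0.0, 0.7, 0.3]
grip_width: 0.0567
finger_force: 0.0
```

Request:
arm_command([
  [0, 0, 0, 0, 0, 0],
  [0, 0, 0, 0, 0, 0],
  [0, 0, 0, 0, 0, 0],
  [0, 0, 0, 0, 0, 0],
  [0, 0, 0, 0, 0, 0],
])

```text
clock: 4.47
tcp_pos: [0.6298, 0.165, 0.0048]
ee_rot: [[0.354, 0.935, -0.0], [0.935, -0.354, -0.0], [-0.0, -0.0, -1.0]]
force: [-1.3, -0.4, 1.5]
grip_width: 0.0438
finger_force: 14.9
```

Request:
arm_command([
  [0, 0, -15, 0, 0, 0],
  [0, 0, -35, 0, 0, 0],
  [0, 0, -35, 0, 0, 0],
  [0, 0, -35, 0, 0, 0],
  [0, 0, -35, 0, 0, 0],
])

```text
clock: 4.88
tcp_pos: [0.6293, 0.165, 0.1619]
ee_rot: [[0.354, 0.935, -0.0], [0.935, -0.354, -0.0], [-0.0, -0.0, -1.0]]
force: [0.4, -0.0, -0.7]
grip_width: 0.0439
finger_force: 14.9
```

Request:
arm_command([
  [-35, 9, 0, 0, 0, 0],
  [-35, 9, 0, 0, 0, 0],
  [-35, 9, 0, 0, 0, 0],
  [-35, 9, 0, 0, 0, 0],
  [-35, 9, 0, 0, 0, 0],
])

```text
clock: 5.3
tcp_pos: [0.6093, -0.0159, 0.1607]
ee_rot: [[0.354, 0.935, 0.0], [0.935, -0.354, -0.0], [0.0, 0.001, -1.0]]
force: [0.6, -0.5, -1.6]
grip_width: 0.0438
finger_force: 14.9
```

Request:
arm_command([
  [-35, 9, 0, 0, 0, 0],
  [-35, 9, 0, 0, 0, 0],
  [-35, 9, 0, 0, 0, 0],
  [-35, 9, 0, 0, 0, 0],
  [-35, 9, 0, 0, 0, 0],
])

```text
clock: 5.72
tcp_pos: [0.5894, -0.1958, 0.1606]
ee_rot: [[0.354, 0.935, 0.0], [0.935, -0.354, -0.0], [-0.0, 0.0, -1.0]]
force: [0.5, -0.6, -1.8]
grip_width: 0.0439
finger_force: 14.9
```

Request:
arm_command([
  [-35, 9, 0, 0, 0, 0],
  [-35, 9, 0, 0, 0, 0],
  [0, 0, 0, 0, 0, -0.11],
  [0, 0, 0, 0, 0, -0.11],
  [0, 0, 0, 0, 0, -0.11],
])

```text
clock: 6.13
tcp_pos: [0.5814, -0.267, 0.1602]
ee_rot: [[0.029, 1.0, -0.0], [1.0, -0.029, 0.0], [0.0, -0.0, -1.0]]
force: [-0.1, 0.1, -1.8]
grip_width: 0.044
finger_force: 14.9
```

Request:
arm_command([
  [0, 0, 0, 0, 0, 0],
  [0, 0, 0, 0, 0, 0],
  [0, 0, 0, 0, 0, 0],
  [0, 0, 0, 0, 0, 0],
  [0, 0, 0, 0, 0, 0],
])

```text
clock: 6.55
tcp_pos: [0.5821, -0.2658, 0.1599]
ee_rot: [[0.033, 0.999, 0.0], [0.999, -0.033, -0.0], [-0.0, 0.0, -1.0]]
force: [-0.3, 0.3, -0.8]
grip_width: 0.0438
finger_force: 14.9
```

```bash
python3 - <<'E'
from h import *
s=env.state(); im=env.snapshot("wrist"); cv2.imwrite("pics/w2.png",im[:,:,::-1])
print(s["clock"],s["tcp_pos"],s["ee_rot"],s["qpos"],s["finger_force"])
for nm,lo,hi,z in(("brass",(15,80,120),(28,220,255),.03),("blue",(100,120,40),(115,255,255),.042)):
    for c in comps(im,lo,hi,60): print(nm,c.reshape(-1,2).mean(0),rect("wrist",c,z,s))
E
```

```text
6.55 [ 0.5821 -0.2658  0.1599] [[ 0.033   0.9995  0.    ]
 [ 0.9995 -0.033  -0.    ]
 [-0.      0.     -1.    ]] [-0.6135  0.3964  1.5015 -0.      1.2436 -0.5804] 14.940944365225732
brass [264.2797 347.0619] [ 574.6266 -448.0356  188.4592   48.3436    1.8545]
brass [ 27.8701 331.0065] [ 319.0083 -436.0657   54.3025   14.0623   88.0518]
brass [370.0614 300.4561] [ 703.5209 -403.9425   71.0957    8.9666  -80.959 ]
brass [439.3406 220.1993] [ 769.2158 -310.9333   83.886    40.5835  -81.195 ]
brass [272.8194  60.9648] [ 600.8914 -157.6924   77.4279   13.0156   -0.6763]
brass [181.859  166.2916] [ 566.6901 -295.3565  463.3871  276.6265  -15.8463]
blue [327.4921  51.9365] [ 645.2281 -156.0669   78.8926   18.54     89.1698]
```

View pics/w2.png

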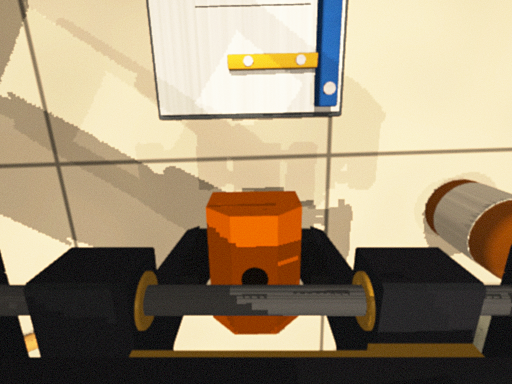

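The wrist view shows the near stop at (273,61), the plate's middle line at row 5 (columns 195–310) and the fence at x≈330. The block is held squarely at (255,260). I'll move closer so the whole jig is in view.

Request:
arm_command([
  [30, 0, 0, 0, 0, 0],
  [30, 0, 0, 0, 0, 0],
  [30, 0, 0, 0, 0, 0],
  [0, 0, 0, 0, 0, 0],
  [0, 0, 0, 0, 0, 0],
])

```text
clock: 7.02
tcp_pos: [0.5851, -0.1745, 0.1598]
ee_rot: [[0.03, 1.0, -0.0], [1.0, -0.03, -0.0], [-0.0, -0.0, -1.0]]
force: [-0.3, -0.3, -1.8]
grip_width: 0.044
finger_force: 14.9
```

```bash
python3 - <<'E'
from h import *
s=env.state(); im=env.snapshot("wrist"); cv2.imwrite("pics/w3.png",im[:,:,::-1])
print(s["clock"],s["tcp_pos"],s["ee_rot"])
for nm,lo,hi,z in(("brass",(15,80,120),(28,220,255),.03),("blue",(100,120,40),(115,255,255),.042)):
    for c in comps(im,lo,hi,150):
        if c.reshape(-1,2).mean(0)[1]<200: print(nm,c.reshape(-1,2).mean(0),rect("wrist",c,z,s))
E
```

```text
7.0167 [ 0.5851 -0.1745  0.1598] [[ 0.0297  0.9996 -0.0001]
 [ 0.9996 -0.0297 -0.0001]
 [-0.0001 -0.0001 -1.    ]]
brass [270.7081 163.7135] [ 600.7433 -156.075    77.027    14.2434   -0.807 ]
brass [273.3209  61.1157] [602.3834 -66.0842  77.2867  13.0246  -0.7407]
brass [491.2013  15.0584] [781.4702 -38.0318  43.8455  21.6494  -7.7226]
brass [ 66.3632 158.7448] [ 449.2403 -146.7729  228.3629  200.3301   74.337 ]
blue [323.5784 110.1955] [ 646.0084 -111.3068  166.5483   18.3842   89.1226]
```

View pics/w3.png

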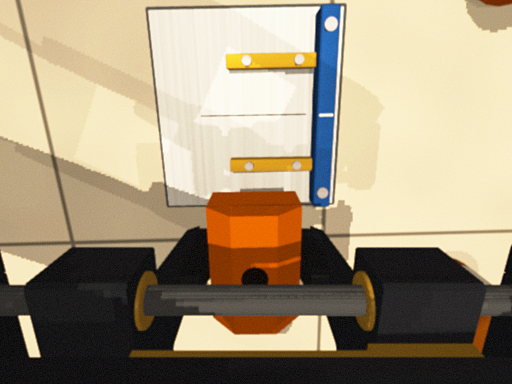

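The whole jig is visible. The stops are at (271,164) and (273,61), the middle line is at row 115, and the fence is at column ~325. The two stops' midline gives y ≈ -0.112 and yaw ≈ -0.9°, with the jig origin at x ≈ 0.5805. I'll place the block at jig x ≈ -8.

Request:
arm_command([
  [21, -5, 0, 0, 0, -0.014],
  [21, -5, 0, 0, 0, 0],
  [21, -4, 0, 0, 0, 0],
  [0, 0, 30, 0, 0, 0],
  [0, 0, 30, 0, 0, 0],
])

```text
clock: 7.48
tcp_pos: [0.5745, -0.1138, 0.1016]
ee_rot: [[0.018, 1.0, 0.006], [1.0, -0.018, -0.003], [-0.003, 0.006, -1.0]]
force: [-0.4, -0.5, -1.8]
grip_width: 0.0437
finger_force: 14.9
```

Request:
arm_command([
  [0, 0, 30, 0, 0, 0],
  [0, 0, 20, 0, 0, 0],
  [0, 0, 10, 0, 0, 0],
  [0, 0, 0, 0, 0, 0],
  [0, 0, 0, 0, 0, 0],
])

```text
clock: 7.9
tcp_pos: [0.5727, -0.1137, 0.04]
ee_rot: [[0.019, 1.0, 0.0], [1.0, -0.019, -0.0], [-0.0, 0.0, -1.0]]
force: [-0.1, 0.5, -1.5]
grip_width: 0.044
finger_force: 14.9
```

```bash
python3 - <<'E'
from h import *
s=env.state(); im=env.snapshot("wrist"); t=env.snapshot("top")
print(s["clock"],s["tcp_pos"],s["ee_rot"],s["force"])
cv2.imwrite("pics/w4.png",np.hstack([im[:,:,::-1],cv2.resize(t[150:246,230:326,::-1],(288,288)) if 0 else cv2.resize(t[150:246,230:302,::-1],(288,384))]))
E
```

```text
7.9 [ 0.5727 -0.1137  0.04  ] [[ 0.0191  0.9998  0.0001]
 [ 0.9998 -0.0191 -0.0002]
 [-0.0002  0.0001 -1.    ]] [-0.0941  0.4944 -1.4638]
```

View pics/w4.png

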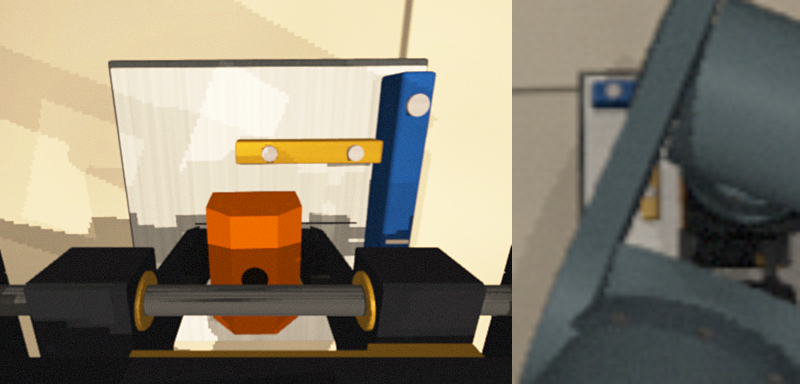

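The left stop is at rows 140–163 and the block's +y end has its top edge at row 192. I'll work out the end gap.

```bash
python3 - <<'E'
from h import *
s=env.state(); im=env.snapshot("wrist"); h=cv2.cvtColor(im,cv2.COLOR_RGB2HSV)
print(h[125:175:2,310].tolist()); print(h[182:214,255].tolist())
for r in(139,141,155,163,165): print(r,ray("wrist",(310,r),.03,s)[0])
for r in(191,193,203): print(r,ray("wrist",(255,r),s["tcp_pos"][2]+.0312,s)[0])
for r in(221,223,225): print(r,ray("wrist",(345,r),.016,s)[0], ray("wrist",(210,r),.016,s)[0])
E
```

```text
[[21, 27, 244], [20, 23, 241], [20, 26, 241], [20, 29, 241], [21, 25, 242], [23, 25, 242], [17, 43, 239], [20, 253, 116], [21, 219, 228], [21, 224, 235], [22, 224, 236], [21, 217, 232], [21, 216, 233], [21, 210, 236], [21, 215, 236], [21, 223, 233], [21, 213, 233], [21, 222, 229], [20, 217, 219], [23, 27, 239], [19, 26, 244], [19, 23, 244], [20, 22, 244], [19, 26, 243], [21, 33, 235]]
[[21, 30, 237], [22, 33, 236], [21, 31, 237], [21, 30, 237], [21, 32, 238], [20, 31, 239], [23, 35, 240], [19, 38, 232], [17, 55, 161], [12, 163, 142], [13, 250, 152], [12, 255, 155], [12, 255, 157], [12, 255, 151], [12, 255, 155], [12, 255, 151], [12, 255, 153], [12, 255, 150], [12, 255, 150], [13, 255, 152], [12, 255, 152], [12, 255, 155], [12, 255, 147], [12, 255, 139], [12, 255, 159], [11, 255, 155], [12, 255, 156], [12, 255, 149], [13, 255, 154], [12, 255, 150], [11, 255, 152], [12, 255, 150]]
139 [ 0.6042 -0.058   0.03  ]
141 [ 0.6043 -0.0591  0.03  ]
155 [ 0.6045 -0.0665  0.03  ]
163 [ 0.6047 -0.0709  0.03  ]
165 [ 0.6047 -0.072   0.03  ]
191 [ 0.5749 -0.0731  0.0727]
193 [ 0.5748 -0.0739  0.0727]
203 [ 0.5748 -0.0782  0.0727]
221 [ 0.6304 -0.1109  0.016 ] [ 0.5464 -0.1092  0.016 ]
223 [ 0.6305 -0.1123  0.016 ] [ 0.5463 -0.1105  0.016 ]
225 [ 0.6306 -0.1136  0.016 ] [ 0.5462 -0.1119  0.016 ]
```

```bash
python3 - <<'E'
from h import *
im=env.snapshot("wrist"); s=env.state(); print(s["tcp_pos"])
cv2.imwrite("pics/w5.png",cv2.resize(im[170:350,180:330,::-1],None,fx=3.3,fy=3.3,interpolation=cv2.INTER_CUBIC))
R=s["ee_rot"];K,Rc,o=cam("wrist",s)
tz=s["tcp_pos"][2]-.0048
for p in [(x,y,z) for y in(30,-30) for x,z in((-22,0),(22,0),(-22,24),(22,24),(-10,36),(10,36))]+[(0,0,36)]:
    w=s["tcp_pos"]+R@np.array([p[1],p[0],0])/1000; w[2]=tz+p[2]/1000
    q=K@Rc.T@(w-o); print(p,(q/q[2])[:2])
E
```

```text
[ 0.5737 -0.1135  0.0415]
(-22, 30, 0) [212.6412 190.7723]
(22, 30, 0) [295.7003 190.6166]
(-22, 30, 24) [205.5603 206.1349]
(22, 30, 24) [302.9098 205.9449]
(-10, 30, 36) [230.0802 215.9276]
(10, 30, 36) [278.4949 215.8306]
(-22, -30, 0) [216.9296 288.439 ]
(22, -30, 0) [291.7353 288.2615]
(-22, -30, 24) [211.3131 316.9251]
(22, -30, 24) [297.5155 316.7079]
(-10, -30, 36) [233.2672 334.6258]
(10, -30, 36) [275.6809 334.5151]
(0, 0, 36) [254.3896 279.1456]
```

View pics/w5.png

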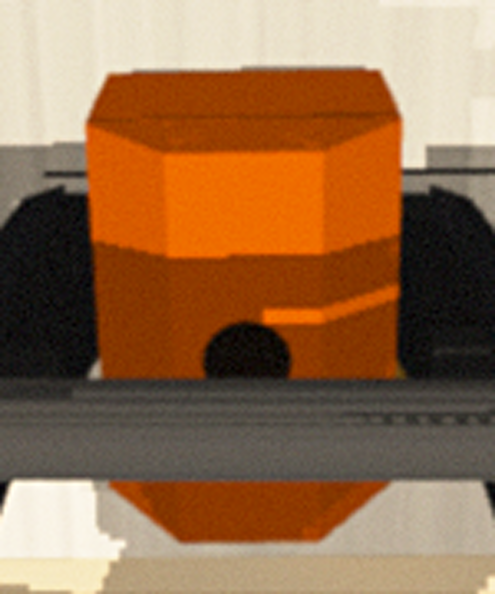

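The crop confirms the block is centred on the TCP to within 0.5 mm. The jig midline lies about 2.5 mm further towards +y, so I'll correct for that and set the block down.

Request:
arm_command([
  [2.5, 0, 0, 0, 0, 0],
  [0, 0, 10, 0, 0, 0],
  [0, 0, 6, 0, 0, 0],
  [0, 0, 2, 0, 0, 0],
  [0, 0, 0, 0, 0, 0],
])

```text
clock: 8.52
tcp_pos: [0.5719, -0.11, 0.021]
ee_rot: [[0.018, 1.0, -0.001], [1.0, -0.018, 0.001], [0.0, -0.001, -1.0]]
force: [0.3, -0.8, -1.6]
grip_width: 0.0441
finger_force: 15.0
```

Request:
arm_command([
  [0, 0, 0, 0, 0, 0],
  [0, 0, 0, 0, 0, 0],
  [0, 0, 0, 0, 0, 0],
  [0, 0, 0, 0, 0, 0],
  [0, 0, 0, 0, 0, 0],
])

```text
clock: 8.93
tcp_pos: [0.5724, -0.1103, 0.0217]
ee_rot: [[0.018, 1.0, -0.0], [1.0, -0.018, -0.0], [-0.0, -0.0, -1.0]]
force: [0.1, 0.4, -1.7]
grip_width: 0.044
finger_force: 15.0
```

Request:
arm_command([
  [0, 0, 1, 0, 0, 0],
  [0, 0, 0, 0, 0, 0],
  [0, 0, 0, 0, 0, 0],
  [0, 0, 0, 0, 0, 0],
  [0, 0, 0, 0, 0, 0],
])

```text
clock: 9.35
tcp_pos: [0.5724, -0.1103, 0.0207]
ee_rot: [[0.018, 1.0, -0.0], [1.0, -0.018, 0.0], [0.0, -0.0, -1.0]]
force: [0.0, 0.4, -1.4]
grip_width: 0.0442
finger_force: 15.0
```

Request:
arm_command([
  [0, 0, 0.5, 0, 0, 0],
  [0, 0, 0, 0, 0, 0],
  [0, 0, 0, 0, 0, 0],
  [0, 0, 0, 0, 0, 0],
  [0, 0, 0, 0, 0, 0],
])

```text
clock: 9.77
tcp_pos: [0.5725, -0.1103, 0.0206]
ee_rot: [[0.018, 1.0, 0.0], [1.0, -0.018, -0.0], [-0.0, 0.0, -1.0]]
force: [-2.7, 0.7, 4.8]
grip_width: 0.0439
finger_force: 15.0
```

Request:
arm_command([
  [0, 0, 0, 0, 0, 0],
  [0, 0, 0, 0, 0, 0],
  [0, 0, 0, 0, 0, 0],
  [0, 0, 0, 0, 0, 0],
  [0, 0, 0, 0, 0, 0],
], grip=0)

```text
clock: 10.18
tcp_pos: [0.5724, -0.1103, 0.0201]
ee_rot: [[0.018, 1.0, 0.0], [1.0, -0.018, 0.0], [0.0, 0.0, -1.0]]
force: [-0.5, -0.1, 0.8]
grip_width: 0.0752
finger_force: 0.0
```

Request:
arm_command([
  [0, 0, 0, 0, 0, 0],
  [0, 0, 0, 0, 0, 0],
  [0, 0, 0, 0, 0, 0],
  [0, 0, 0, 0, 0, 0],
  [0, 0, -5, 0, 0, 0],
])

```text
clock: 10.6
tcp_pos: [0.5716, -0.11, 0.0244]
ee_rot: [[0.018, 1.0, -0.002], [1.0, -0.018, 0.001], [0.001, -0.002, -1.0]]
force: [0.5, 0.3, 0.8]
grip_width: 0.0885
finger_force: 0.0
```

Request:
arm_command([
  [0, 0, -20, 0, 0, 0],
  [0, 0, -35, 0, 0, 0],
  [0, 0, -35, 0, 0, 0],
  [-20, 0, -35, 0, 0, 0],
  [-20, 0, 0, 0, 0, 0],
])

```text
clock: 11.02
tcp_pos: [0.5759, -0.1516, 0.1588]
ee_rot: [[0.016, 1.0, 0.011], [1.0, -0.016, -0.005], [-0.005, 0.012, -1.0]]
force: [1.2, -0.9, 2.2]
grip_width: 0.0883
finger_force: 0.0
```

Request:
arm_command([
  [-20, 0, 0, 0, 0, 0],
  [0, 0, 0, 0, 0, 0],
  [0, 0, 0, 0, 0, 0],
  [0, 0, 0, 0, 0, 0],
  [0, 0, 0, 0, 0, 0],
])

```text
clock: 11.43
tcp_pos: [0.571, -0.1692, 0.1497]
ee_rot: [[0.017, 1.0, -0.001], [1.0, -0.017, 0.001], [0.001, -0.001, -1.0]]
force: [-1.0, -0.4, 0.3]
grip_width: 0.0879
finger_force: 0.0
```

```bash
python3 - <<'E'
from h import *
s=env.state(); im=env.snapshot("wrist"); cv2.imwrite("pics/w6.png",im[:,:,::-1])
print(s["clock"],s["tcp_pos"],s["ee_rot"],s["qpos"])
for nm,lo,hi,z in(("brass",(17,80,120),(28,240,255),.03),("blue",(100,120,40),(115,255,255),.042),("amber",(5,150,60),(16,255,255),.03)):
    for c in comps(im,lo,hi,150):
        if c.reshape(-1,2).mean(0)[1]<240: print(nm,c.reshape(-1,2).mean(0),rect("wrist",c,z,s))
E
```

```text
11.4333 [ 0.571  -0.1692  0.1497] [[ 0.0173  0.9998 -0.001 ]
 [ 0.9998 -0.0173  0.0009]
 [ 0.0009 -0.001  -1.    ]] [-0.4873  0.3179  1.6289  0.0003  1.1961 -0.4701]
brass [348.2958 218.8169] [ 659.7442 -202.0833   21.0871   14.5024  -86.3412]
brass [289.1401 171.314 ] [ 600.8744 -155.801    77.0347   14.1029   -1.048 ]
brass [289.2844  64.8578] [601.8775 -64.9581  77.3796  12.2561  -0.3694]
brass [500.6535  17.1287] [770.3381 -33.0294  34.1437  14.453  -48.1617]
brass [117.9754  21.8144] [463.1274 -27.6946  59.4576  28.9682  21.4389]
brass [ 98.136  111.1767] [ 484.8959 -122.4141  331.4566  213.7598   -1.0115]
blue [343.9945 109.4489] [ 645.2074 -111.0792  167.065    20.0308   89.3148]
amber [255.2471 120.4224] [ 572.5411 -112.4247   64.2176   45.1264   88.9504]
```

View pics/w6.png

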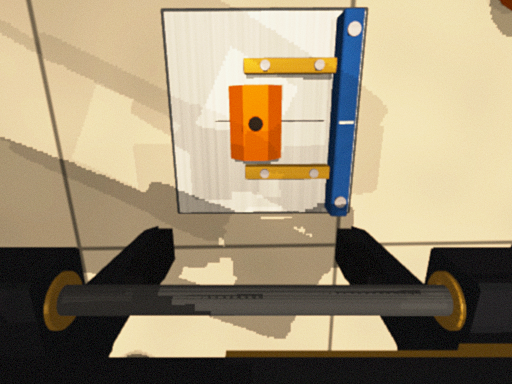

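The block stands between the stops. Its dot is at (256,124) and the plate line is at row 121. I'll work out the numbers.

```bash
python3 - <<'E'
from h import *
s=env.state(); im=env.snapshot("wrist"); g=cv2.cvtColor(im,cv2.COLOR_RGB2GRAY)
y,x=np.where(g[112:136,244:268]<60); d=np.c_[x,y].mean(0)+[244,112]
print("dot",d,ray("wrist",d,.052,s)[0])
for c in list(range(220,228,2))+list(range(290,320,8)):
    r=112+g[112:132,c].argmin(); print(c,r,ray("wrist",(c,r),.016,s)[0][:2])
q=im[73:105:1,262]; h=cv2.cvtColor(im,cv2.COLOR_RGB2HSV)
print("top-end",[(r,h[r,256].tolist()) for r in range(70,90)]); print([(r,h[r,256].tolist()) for r in range(156,172)])
E
```

```text
dot [255.0942 123.6377] [ 0.5726 -0.1107  0.052 ]
220 121 [ 0.5403 -0.1102]
222 121 [ 0.5421 -0.1103]
224 121 [ 0.5439 -0.1103]
226 121 [ 0.5458 -0.1103]
290 121 [ 0.6047 -0.1114]
298 120 [ 0.612  -0.1106]
306 120 [ 0.6194 -0.1108]
314 120 [ 0.6267 -0.1109]
top-end [(70, [23, 219, 243]), (71, [22, 225, 243]), (72, [20, 219, 210]), (73, [18, 194, 122]), (74, [20, 83, 110]), (75, [17, 43, 159]), (76, [18, 43, 191]), (77, [22, 37, 219]), (78, [25, 13, 248]), (79, [28, 12, 248]), (80, [28, 12, 247]), (81, [30, 11, 246]), (82, [30, 10, 246]), (83, [28, 15, 245]), (84, [20, 80, 245]), (85, [18, 203, 249]), (86, [19, 255, 249]), (87, [19, 255, 249]), (88, [19, 255, 248]), (89, [19, 255, 248])]
[(156, [14, 255, 230]), (157, [13, 255, 228]), (158, [13, 255, 229]), (159, [13, 255, 231]), (160, [11, 219, 217]), (161, [9, 90, 148]), (162, [22, 24, 116]), (163, [17, 70, 123]), (164, [17, 143, 134]), (165, [19, 204, 119]), (166, [19, 220, 147]), (167, [20, 216, 201]), (168, [21, 232, 212]), (169, [20, 222, 210]), (170, [20, 220, 205]), (171, [20, 213, 205])]
```

The dot is on the plate line to within 0.5 mm. Next I'll close the fingers, turn them along the fence, back off and tilt 45° to face the near bevel.

Request:
arm_command([
  [0, 0, 0, 0, 0, 0.1205],
  [0, 0, 0, 0, 0, 0.1205],
  [0, 0, 0, 0, 0, 0.1205],
  [0, 0, 0, 0, 0, 0.1205],
  [0, 0, 0, 0, 0, 0.1205],
], grip=1)

```text
clock: 11.95
tcp_pos: [0.5713, -0.1694, 0.1499]
ee_rot: [[0.586, 0.811, -0.001], [0.811, -0.586, 0.0], [-0.0, -0.001, -1.0]]
force: [0.0, 0.2, 0.2]
grip_width: 0.0571
finger_force: 0.0
```

Request:
arm_command([
  [0, 0, 0, 0, 0, 0.1205],
  [0, 0, 0, 0, 0, 0.1205],
  [0, 0, 0, 0, 0, 0.1205],
  [0, 0, 0, 0, 0, 0.1205],
  [0, 0, 0, 0, 0, 0.1205],
])

```text
clock: 12.37
tcp_pos: [0.5713, -0.1695, 0.15]
ee_rot: [[0.942, 0.336, -0.0], [0.336, -0.942, 0.0], [-0.0, -0.0, -1.0]]
force: [0.4, 0.4, -0.4]
grip_width: 0.0238
finger_force: 0.0
```

Request:
arm_command([
  [0, 0, 0, 0, 0, 0.1205],
  [0, 0, 0, 0, 0, 0.1205],
  [0, 0, 0, 0, 0, 0.1205],
  [-30, -20, 5, 0, 0, 0],
  [-30, -20, 5, 0, 0, 0],
])

```text
clock: 12.78
tcp_pos: [0.512, -0.1292, 0.1398]
ee_rot: [[1.0, -0.014, 0.0], [-0.014, -1.0, -0.0], [0.0, 0.0, -1.0]]
force: [-0.1, -0.3, 0.1]
grip_width: 0.0007
finger_force: 0.0
```

Request:
arm_command([
  [-20, -20, 5, 0, 0, 0],
  [0, 0, 0, 0, 0.112, 0],
  [0, 0, 0, 0, 0.112, 0],
  [0, 0, 0, 0, 0.112, 0],
  [0, 0, 0, 0, 0.112, 0],
])

```text
clock: 13.2
tcp_pos: [0.4924, -0.1087, 0.1359]
ee_rot: [[0.899, -0.013, 0.438], [-0.011, -1.0, -0.008], [0.438, 0.002, -0.899]]
force: [0.4, 2.1, 0.0]
grip_width: 0.0003
finger_force: 0.0
```

Request:
arm_command([
  [0, 0, 0, 0, 0.112, 0],
  [0, 0, 0, 0, 0.112, 0],
  [0, 0, 0, 0, 0.113, 0],
  [0, 0, 0, 0, 0, 0],
  [0, 0, 0, 0, 0, 0],
])

```text
clock: 13.62
tcp_pos: [0.4922, -0.1056, 0.1338]
ee_rot: [[0.771, -0.006, 0.637], [-0.012, -1.0, 0.005], [0.637, -0.012, -0.771]]
force: [-0.6, 0.3, -0.0]
grip_width: 0.0003
finger_force: 0.0
```

```bash
python3 - <<'E'
from h import *
s=env.state(); print(s)
for t in ((.5555,-.1105,.047),):
    print(s["ee_rot"].T@(np.array(t)-s["tcp_pos"])*1000)
E
```

```text
{'clock': 13.6167, 'qpos': array([-0.7362, -0.1765,  2.3738,  0.8896,  0.5892,  0.1735]), 'joint_vel': array([ 0.0176,  0.0075, -0.0535, -0.044 , -0.0011,  0.0418]), 'tau': array([ -0.1951, -19.0352, -26.4772,   2.2399,  -0.3972,  -0.8009]), 'tcp_pos': array([ 0.4922, -0.1056,  0.1338]), 'ee_rot': array([[ 0.7709, -0.0058,  0.6369],
       [-0.012 , -0.9999,  0.0054],
       [ 0.6368, -0.0118, -0.7709]]), 'force': array([-0.5993,  0.3349, -0.0171]), 'wrist_torque': array([-0.0749,  0.4251,  0.0351]), 'finger_force': 0.0, 'grip_width': 0.0003459930308166915}
[ -6.3868   5.5981 107.1933]
```

Request:
arm_command([
  [-2, 2, 22, 0, 0.03, 0],
  [-2, 2, 22, 0, 0.03, 0],
  [-2, 2, 22, 0, 0.034, 0],
  [0, 0, 15, 0, 0, 0],
  [0, 0, 0, 0, 0, 0],
])

```text
clock: 14.03
tcp_pos: [0.541, -0.1097, 0.0733]
ee_rot: [[0.713, -0.001, 0.701], [-0.011, -1.0, 0.01], [0.701, -0.015, -0.713]]
force: [0.1, 0.2, -0.0]
grip_width: 0.0007
finger_force: 0.0
```

```bash
cat > g.py <<'E'
from h import *
from scipy.spatial.transform import Rotation as Ro
s=env.state(); R=s["ee_rot"]; a=np.radians(-.8); u=np.array([np.cos(a),np.sin(a),0]); v=np.array([-u[1],u[0],0]); z=(u-[0,0,1])/2**.5
D=np.c_[np.cross(-v,z),-v,z]
print(s["clock"],s["tcp_pos"],s["qpos"],"rot",Ro.from_matrix(R.T@D).as_rotvec(),"contact",D.T@(np.array([.5566,-.1105,.046])-s["tcp_pos"])*1000)
E
python3 g.py
```

```text
14.0333 [ 0.541  -0.1097  0.0733] [-0.6883  0.1387  2.3162  1.4877  0.472  -0.4287] rot [-0.0196  0.0081 -0.0009] contact [-8.271   0.6166 30.3975]
```

Request:
arm_command([
  [-4, 0, 5, -0.02, 0.008, 0],
  [-4, 0.6, 5, 0, 0, 0],
  [0, 0, 8, 0, 0, 0],
  [0, 0, 6, 0, 0, 0],
  [0, 0, 0, 0, 0, 0],
])

```text
clock: 14.45
tcp_pos: [0.5525, -0.1108, 0.0532]
ee_rot: [[0.704, -0.014, 0.71], [-0.008, -1.0, -0.012], [0.71, 0.002, -0.705]]
force: [-0.1, 0.1, -0.2]
grip_width: 0.0001
finger_force: 0.0
```

```bash
python3 g.py; python3 - <<'E'
from h import *
im=env.snapshot("wrist"); cv2.imwrite("pics/w7.png",im[:,:,::-1])
E
```

```text
14.45 [ 0.5525 -0.1108  0.0532] [-0.6575  0.2246  2.295   1.6922  0.4418 -0.6212] rot [ 0.0018 -0.0037  0.0014] contact [-2.2232 -0.3301  7.9683]
```

View pics/w7.png

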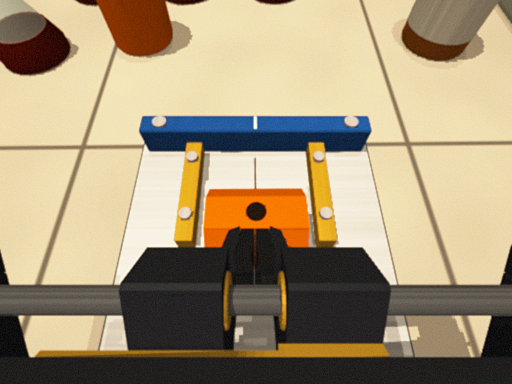

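The tilted wrist view shows the block centred between the stops, with its dot at column 256 and the fence mark and line at column 255. The shut fingers are just behind the bevel. Now making contact.

Request:
arm_command([
  [-2, 0, 3, 0, 0, 0],
  [0, 0, 2, 0, 0, 0],
  [0, 0, 2, 0, 0, 0],
  [0, 0, 0, 0, 0, 0],
  [0, 0, 0, 0, 0, 0],
])

```text
clock: 14.92
tcp_pos: [0.5547, -0.1112, 0.0462]
ee_rot: [[0.705, -0.016, 0.709], [-0.01, -1.0, -0.013], [0.709, 0.003, -0.705]]
force: [0.2, 0.4, -0.2]
grip_width: 0.0005
finger_force: 0.0
```

Request:
arm_command([
  [0, 0, 1, 0, 0, 0],
  [0, 0, 0, 0, 0, 0],
  [0, 0, 0, 0, 0, 0],
  [0, 0, 0, 0, 0, 0],
  [0, 0, 0, 0, 0, 0],
])

```text
clock: 15.33
tcp_pos: [0.5553, -0.1112, 0.0454]
ee_rot: [[0.705, -0.017, 0.709], [-0.01, -1.0, -0.014], [0.709, 0.003, -0.705]]
force: [-0.5, 0.5, -0.4]
grip_width: 0.0008
finger_force: 0.0
```

Request:
arm_command([
  [1, 0, 1, 0, 0, 0],
  [2, 0, 2, 0, 0, 0],
  [2, 0, 2, 0, 0, 0],
  [2, 0, 2, 0, 0, 0],
  [2, 0, 2, 0, 0, 0],
])

```text
clock: 15.75
tcp_pos: [0.5684, -0.1114, 0.0454]
ee_rot: [[0.705, -0.016, 0.709], [-0.01, -1.0, -0.014], [0.709, 0.003, -0.705]]
force: [-0.9, 0.4, 0.9]
grip_width: 0.0005
finger_force: 0.3
```

Request:
arm_command([
  [2, 0, 2, 0, 0, 0],
  [2, 0, 2, 0, 0, 0],
  [2, 0, 2, 0, 0, 0],
  [2, 0, 2, 0, 0, 0],
  [1, 0, 1, 0, 0, 0],
])

```text
clock: 16.17
tcp_pos: [0.5813, -0.1116, 0.0456]
ee_rot: [[0.705, -0.016, 0.709], [-0.01, -1.0, -0.014], [0.709, 0.003, -0.705]]
force: [-0.8, -0.6, 0.1]
grip_width: 0.0002
finger_force: 0.6
```

```bash
python3 g.py; python3 - <<'E'
from h import *
im=env.snapshot("wrist"); cv2.imwrite("pics/w8.png",im[:,:,::-1])
E
```

```text
16.1667 [ 0.5813 -0.1116  0.0456] [-0.6084  0.293   2.2261  1.742   0.4116 -0.6307] rot [ 0.0036 -0.0033  0.0003] contact [-17.1603  -0.8025 -17.7608]
```

View pics/w8.png

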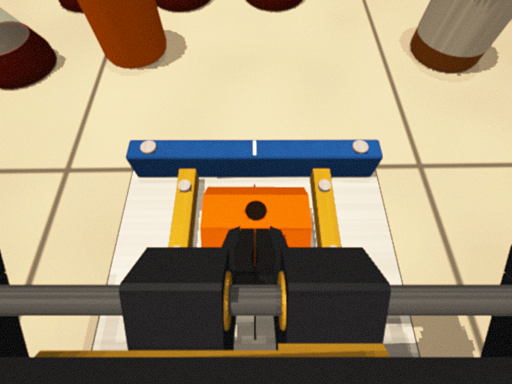

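The block is sliding straight and centred, with its dot at column 256 and the fence mark at column 255. About 21 mm remains.

Request:
arm_command([
  [2, 0, 2, 0, 0, 0],
  [2, 0, 2, 0, 0, 0],
  [2, 0, 2, 0, 0, 0],
  [2, 0, 2, 0, 0, 0],
  [2, 0, 2, 0, 0, 0],
])

```text
clock: 16.63
tcp_pos: [0.5953, -0.1119, 0.0456]
ee_rot: [[0.705, -0.017, 0.709], [-0.01, -1.0, -0.014], [0.709, 0.003, -0.705]]
force: [-0.6, -0.1, 1.7]
grip_width: 0.0005
finger_force: 0.9
```

Request:
arm_command([
  [1, 0, 1, 0, 0, 0],
  [1, 0, 1, 0, 0, 0],
  [0.5, 0, 0.5, 0, 0, 0],
  [0.5, 0, 0.5, 0, 0, 0],
  [0, 0, 0, 0, 0, 0],
])

```text
clock: 17.05
tcp_pos: [0.5993, -0.1119, 0.0456]
ee_rot: [[0.705, -0.016, 0.709], [-0.01, -1.0, -0.014], [0.709, 0.003, -0.705]]
force: [-0.3, -0.7, -0.3]
grip_width: 0.0004
finger_force: 0.0
```

Request:
arm_command([
  [0.5, 0, 0.5, 0, 0, 0],
  [0.5, 0, 0.5, 0, 0, 0],
  [0, 0, 0, 0, 0, 0],
  [0, 0, 0, 0, 0, 0],
  [0, 0, 0, 0, 0, 0],
])

```text
clock: 17.47
tcp_pos: [0.6006, -0.1119, 0.0455]
ee_rot: [[0.705, -0.017, 0.709], [-0.01, -1.0, -0.014], [0.709, 0.003, -0.705]]
force: [0.2, 0.8, 0.9]
grip_width: 0.0002
finger_force: 0.0
```

Now the diagonal, in small increments along tool z.

Request:
arm_command([
  [0.5, 0, 0.5, 0, 0, 0],
  [0.5, 0, 0.5, 0, 0, 0],
  [0, 0, 0, 0, 0, 0],
  [0, 0, 0, 0, 0, 0],
  [0, 0, 0, 0, 0, 0],
])

```text
clock: 17.88
tcp_pos: [0.6014, -0.112, 0.0454]
ee_rot: [[0.705, -0.017, 0.709], [-0.01, -1.0, -0.014], [0.709, 0.003, -0.705]]
force: [-9.1, -0.1, 7.2]
grip_width: 0.0006
finger_force: 6.0
```

Request:
arm_command([
  [0, 0, 0.5, 0, 0, 0],
  [0, 0, 0, 0, 0, 0],
  [0, 0, 0, 0, 0, 0],
  [0, 0, 0, 0, 0, 0],
  [0, 0, 0, 0, 0, 0],
])

```text
clock: 18.3
tcp_pos: [0.6014, -0.112, 0.0453]
ee_rot: [[0.705, -0.017, 0.709], [-0.01, -1.0, -0.014], [0.709, 0.003, -0.705]]
force: [-19.1, -0.1, 16.3]
grip_width: 0.0002
finger_force: 12.7
```

Request:
arm_command([
  [0, 0, 0.5, 0, 0, 0],
  [0, 0, 0, 0, 0, 0],
  [0, 0, 0, 0, 0, 0],
  [0, 0, 0, 0, 0, 0],
  [0, 0, 0, 0, 0, 0],
])

```text
clock: 18.72
tcp_pos: [0.6015, -0.112, 0.0453]
ee_rot: [[0.705, -0.018, 0.709], [-0.01, -1.0, -0.015], [0.709, 0.003, -0.705]]
force: [-28.3, 0.6, 27.0]
grip_width: 0.0004
finger_force: 19.5
```

Against the fence and plate at about 39 N. I'll ease off slightly and check the seat by numbers.

Request:
arm_command([
  [0, 0, -0.3, 0, 0, 0],
  [0, 0, 0, 0, 0, 0],
  [0, 0, 0, 0, 0, 0],
  [0, 0, 0, 0, 0, 0],
  [0, 0, 0, 0, 0, 0],
])

```text
clock: 19.13
tcp_pos: [0.6014, -0.112, 0.0453]
ee_rot: [[0.705, -0.017, 0.709], [-0.01, -1.0, -0.015], [0.709, 0.003, -0.705]]
force: [-23.0, 0.5, 20.5]
grip_width: 0.0002
finger_force: 15.4
```

Request:
arm_command([
  [0, 0, 0, 0, 0, 0],
  [0, 0, 0, 0, 0, 0],
  [0, 0, 0, 0, 0, 0],
  [0, 0, 0, 0, 0, 0],
  [0, 0, 0, 0, 0, 0],
])

```text
clock: 19.55
tcp_pos: [0.6014, -0.112, 0.0453]
ee_rot: [[0.705, -0.017, 0.709], [-0.01, -1.0, -0.015], [0.709, 0.003, -0.705]]
force: [-22.8, 0.3, 21.7]
grip_width: 0.0005
finger_force: 15.4
```

```bash
python3 - <<'E'
from h import *
s=env.state(); im=env.snapshot("wrist"); print(s["force"],s["tcp_pos"])
g=cv2.cvtColor(im,cv2.COLOR_RGB2GRAY); h=cv2.cvtColor(im,cv2.COLOR_RGB2HSV)
n,l,st,ce=cv2.connectedComponentsWithStats((g[195:226,235:280]<60).astype(np.uint8)); 
for i in range(1,n):
    if st[i,4]>40: d=ce[i]+[235,195]; print("dot",d,st[i],ray("wrist",d,.052,s)[0])
b=comps(im,(100,120,40),(115,255,255),500)
for c in b: print("fence",rect("wrist",c,.042,s),cv2.boundingRect(c))
for c in comps(im,(5,150,60),(16,255,255),500):
    x,y,w,hh=cv2.boundingRect(c); print("amber",x,y,w,hh)
    if 170<y<240:
        p=c.reshape(-1,2)
        for cl in (230,245,265,280): print(cl,p[p[:,0]==cl][:,1].min(),end=" ")
        r=y+8; print("\nrow",r,ray("wrist",(x,r),.046,s)[0],ray("wrist",(x+w,r),.046,s)[0])
for c in comps(im,(17,80,120),(28,240,255),200):
    x,y,w,hh=cv2.boundingRect(c)
    if y<260 and 150<x<360: print("brass",x,y,w,hh,rect("wrist",c,.03,s))
r=np.where((h[120:200,:,1]<60)&(g[120:200]>190)); m=(r[1]>247)&(r[1]<263)
print("white mark col",r[1][m].mean(),"rows",r[0][m].min()+120,r[0][m].max()+120)
E
```

```text
[-22.76     0.2835  21.7316] [ 0.6014 -0.112   0.0453]
dot [255.3366 209.8515] [ 11   6  20  19 303] [ 0.6183 -0.1117  0.052 ]
fence [ 641.7915 -111.4468  165.9221   24.9728   89.0796] (120, 165, 269, 36)
amber 200 186 112 69
230 186 245 186 265 186 280 186 
row 194 [ 0.6318 -0.0795  0.046 ] [ 0.6307 -0.1453  0.046 ]
amber 416 42 74 45
amber 59 0 104 83
brass 315 194 27 54 [ 621.2181 -156.5347   35.5483   12.3489   -0.7246]
brass 168 194 25 54 [622.7418 -65.6385  35.4322  11.8806  -0.5362]
white mark col 254.49519230769232 rows 120 181
```

```bash
python3 -c "
from station import env
print(env.hand_in())"
```

```text
the job is handed in; nothing more can be done
None
```

The amber specimen is home against the fence, within about 1 mm of midway between the stops, and the arm was still holding a diagonal push of about 31 N (23 N towards the fence, 22 N down) when I handed the job in at about 19.6 s; no verdict came back.

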